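Index the sample turntable to the probe

TASK

Bring the tall bottle on the sample turntable under the sampling probe: lift the sprung plunger out of its notch by its knob, turn the turntable with it, and let the plunger drop fully home in the notch that holds the tall bottle under the probe, then let go. Keep all four bottles standing in their holders and leave the other things on the bench where they are.

Things in the scene. Friction and masses are not known exactly. Their poses are not given: they have to be found in the camera images.
- turntable: Fixed foot of a bench sample turntable: dark disc 280 mm across, 18 mm high. Origin at the centre of its underside, on the bench and on the vertical turning axis. Its x axis points to the sampling stand: a post 180 mm out with an arm reaching back over the turntable, underside 196 mm (probe holder 182 mm) above the bench.
- probe_tip (a point): Lower end of the thin vertical steel sampling probe that hangs from the stand's arm: 70 mm from the turning axis along the turntable's x, 157 mm above the bench.
- head (a joint): Angle (rad) of the aluminium head (disc 198 mm across, top 47 mm above the bench), positive counter-clockwise from above, stops at +-1.65. At 0 (the start) the plunger's arm is on the turntable's -x side, and four bottle holders (collars 51 mm across, 12 mm high) stand 70 mm from the axis at -76, -28, +28 and +76 degrees from its x axis. Drag about 0.2 N m.
- plunger (a joint): Lift (m) of the sprung vertical plunger in the head's arm, 115.5 mm from the turning axis: 0 = fully home in a notch (at the start it is home), 0.011 = its round-ended 10 mm pin rides on top of the index ring between notches, 0.022 = top stop. Spring and weight press it down with about 6 N at 0, 10 N fully up. Clear of the ring from 0.0115; lift it well clear before turning.
- ring_top (a point): Point on the turning axis level with the top (36 mm above the bench) of the fixed steel index ring, 261 mm across, below the plunger. The ring has one wide starting notch and four narrow notches, 14 mm wide, meant for head angles -76, -28, +28, +76 degrees (one for each holder under the probe).
- start_notch (a point): Nominal middle of the wide starting notch, at ring-top height. The whole ring is clamped up to 0.1 rad off its nominal angle, either way, and this is not measured: find a notch by touch. With the pin riding on the ring, pushing the knob along its arc takes about 2 to 5 N; over a notch the released pin falls in by its spring and the head then blocks firmly.
- knob_grip (a point): Centre of the plunger's dark-ribbed grey knob: upright cylinder 36 mm across, 42 mm high, at 96 mm above the bench when home (it spans 74 to 116 mm; below it a 12 mm stem and, up to 68 mm, a 28 mm sleeve). The knob spins freely on its stem, and moves up with the plunger and around with the head. A brisk first touch on it gives a short jolt of 10 N or so that is not yet a notch.
- tall_mid (a point): Centre, half-way up, of the tall amber glass bottle: 40 mm across, 95 mm tall. It stands loose in one of the four holders, its foot 47 mm above the bench, its top at 142 mm (the probe hangs 15 mm above).
- jar1_mid (a point): Centre, half-way up, of one of three squat amber glass jars (40 mm across, 58 mm tall) standing loose in the other holders, foot 47 mm above the bench.
- jar2_mid (a point): Centre, half-way up, of one of three squat amber glass jars (40 mm across, 58 mm tall) standing loose in the other holders, foot 47 mm above the bench.
- jar3_mid (a point): Centre, half-way up, of one of three squat amber glass jars (40 mm across, 58 mm tall) standing loose in the other holders, foot 47 mm above the bench.
- solvent_bottle_mid (a point): Bystander: centre of a big amber solvent bottle, 94 mm across, 190 mm tall.
- beaker_mid (a point): Bystander: centre of a glass beaker, 70 mm across, 90 mm tall.
- spanner_grip (a point): Bystander: handle of a steel spanner, 180 mm long, lying flat.
- scoop_grip (a point): Bystander: handle of a spatula, 180 mm long, lying flat.
- column_box_mid (a point): Bystander: centre of a cardboard box 200 x 50 x 40 mm.
- cap_tray_mid (a point): Bystander: centre of a grey open tray 120 x 160 x 40 mm.
- spare_lid_mid (a point): Bystander: centre of a white lid, 80 mm across, 18 mm thick.
Mind the look-alikes: they are no part of the job. Leave any red or yellow look-alike of the part that bears tall_mid alone. What is shaped like the part that bears jar2_mid but turquoise is not meant.

How it is judged:
By the outcome, as a careful person would: the job done as asked, in the order asked, and still so for the second after the job is handed in, with the robot touching nothing.
It also fails if it takes over 42 s, if anything falls off the work surface, if the arm or the gripper's body presses on something with over 40 N, if the wrist force passes 120 N, or if a joint passes its speed limit or range.

ROBOT

A 6-joint arm with a two-finger parallel gripper is mounted at the origin on the work surface. World frame = base frame: x ahead of the robot, y to its left, z up, the work surface at z = 0. Lengths are in mm, angles in degrees, forces in N, time in s.
With the tool pointing down it reaches from about 350 to 850 mm from the base axis. Payload 8.1 kg.
Tool frame: the origin (TCP) lies at the very end of the fingers, on their centre line; the grasp point (between the pads) lies 19 mm behind it (r.grip_depth is the distance from the TCP to the grasp point, in mm); z points along the fingers, y is the direction in which the jaws open and shut (so a half turn about z gives the same grasp; the last joint's range is limited). The gripper opens to 85 mm and grips with 20 to 120 N. Pads are 22 mm wide; open, the fingers measure 114 mm over their backs; the gripper's body (76 mm by 85 mm) begins 54 mm behind the grasp point. The pads swing forward as they close: fully open they stand 13 mm farther back than shut.
Start: joints at [61.685, 7.471, 85.268, -0, 87.261, -4.893], TCP at [238.485, 550.573, 231.292] pointing down, gripper open.
Joint ranges: [-169.43, 169.43], [-51.17, 129.36], [1.28, 143.12], [-76.62, 256.62], [0, 156.53], [-152.29, 152.29]. Speed limits (degrees/s): [136.94, 136.94, 159.86, 180, 180, 180].

INTERFACE

Orientations are given as [roll, pitch, yaw] about the fixed x, y, z axes, in that order (R = Rz(yaw) Ry(pitch) Rx(roll)).
In Python, from bench import status, viewer, hand_in, r gives the robot as it stands.
- The arm moves only by the shell command python3 -m crank 'ROWS' [OPENING] [FORCE]. ROWS is a JSON object of lists of equal length, an entry for each row: "slide": the shift along the tool's x, y, z in m, a list of three; "twist": the turn about the tool's z in rad. A call has 1 to 8 rows; each row shifts and turns the commanded pose from where the row before left it, along the tool's axes as they then stand; what a row does not reach is not made up. A row lasts 1/10 s, in which the tool goes at most 50 mm and 8.59 degrees, less where a joint would pass 70% of its speed; a pose out of reach is approached as far as the arm can. A call with a gripper value outside its range is refused whole. OPENING is the closure, from 0 (fully open) to 1 (shut), set as the call begins (- or left out, the last holds). The fingers move at their own pace and stop on an object; FORCE is the grip in N (left out, the last holds). Time passes only in rows, so rows that do not move let the fingers close. It gives the time, the measured TCP pose, the force and the opening at its end, in the units of the state.
- status.sense(): the state, without advancing time (a new reading comes with each control period).
- viewer.snapshot(name): name is "scene" or "top" or "wrist"; returns a dict with "img" (384x512x3 uint8, red, green, blue), "fx", "fy", "cx", "cy" (pixels), "R" (3x3) and "t" (3): a world point X has camera coordinates R X + t; the wrist camera has in their place "hand_eye" (4x4, takes a point from camera to tool coordinates, whose origin is the TCP and whose axes are the flange's). Camera axes: x right, y down, z forward; pixel columns grow to the right and rows downward; lengths in mm; the calibration is good to about 2 mm. A picture is of the moment at which its call begins: read the wrist's pose just before it. There is no depth.
- hand_in(): hands the job in, once; it reports no verdict.
The state is a dict: "time": time; "joint_pos": joint angles; "qd": joint speeds; "joint_efforts": joint torques, N m; "tool_pos": TCP position; "tcp_rot": TCP orientation; "ft_force": force on the tool from outside, world axes, zero at the start; "wrist_torque": the same for the moment, N m; "finger_gap": finger opening in mm.
Only numpy, scipy, OpenCV 4.12 (cv2) and the standard library are available. Lean on these libraries where they do the work, as an engineer would, in place of code of your own. Each camera call takes 0.05 s, during which the arm holds its last target.

## Working session

There is one attempt and no reset: what is moved stays moved. The work goes in short steps, Python scripts to look and compute and a shell command to move; the robot and the scene stay as the last step left them, time stands still between calls to the robot, and variables do not carry over. Pictures are saved under pics/ and viewed, and the job is handed in when it is done.

```bash
ls; mkdir -p pics
python3 - <<'E'
from bench import status, viewer, r
import cv2
s=status.sense(); print(s)
for n in("scene","top"):
    p=viewer.snapshot(n); cv2.imwrite(f"pics/{n}0.png",cv2.cvtColor(p["img"],cv2.COLOR_RGB2BGR)); print(n,p["fx"],p["fy"],p["cx"],p["cy"],p["R"],p["t"])
E
```

```text
pics
{'time': 0.0, 'joint_pos': array([ 6.16841257e+01,  7.51589130e+00,  8.53299763e+01,  1.38103369e-03,
        8.72632047e+01, -4.89292350e+00]), 'qd': array([ 0.00964859, -0.00659758, -0.05670124, -0.03837709,  0.04946124,
       -0.0393091 ]), 'joint_efforts': array([ 1.38002000e-03, -5.69413626e+01, -5.00543368e+01,  2.33426563e-04,
        1.53182633e-02,  2.25041191e-05]), 'tool_pos': array([238.21026854, 550.0707485 , 230.22960947]), 'tcp_rot': array([-1.79891443e+02, -1.06774997e-02,  1.56576972e+02]), 'ft_force': array([ 0.20832581, -0.1990594 ,  0.31281169]), 'wrist_torque': array([0.02137785, 0.06756593, 0.05212823]), 'finger_gap': 85.61966632322755}
scene 497.98666375496026 497.98666375496026 257.7582684361013 196.57187369456727 [[ 0.6655252   0.74629631  0.01086381]
 [ 0.59160454 -0.51858948 -0.61730788]
 [-0.45506073  0.41726103 -0.78664666]] [-348.62560153 -328.17026521 1955.91739859]
top 379.29368797803943 379.29368797803943 255.13279021961003 194.84521373232303 [[ 0.02695888 -0.99962602  0.00458695]
 [-0.9959506  -0.02725288 -0.08567201]
 [ 0.08576497 -0.00225875 -0.99631284]] [-103.51523501  601.40020919 1429.17457406]
```

View pics/scene0.png

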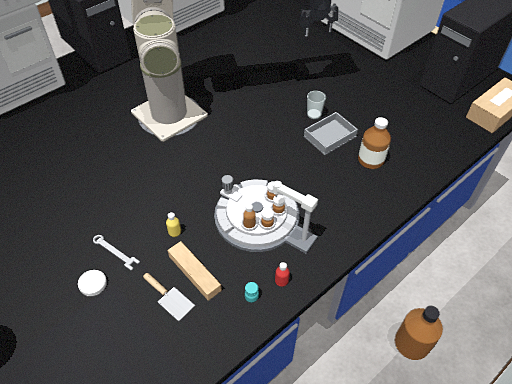

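View pics/top0.png

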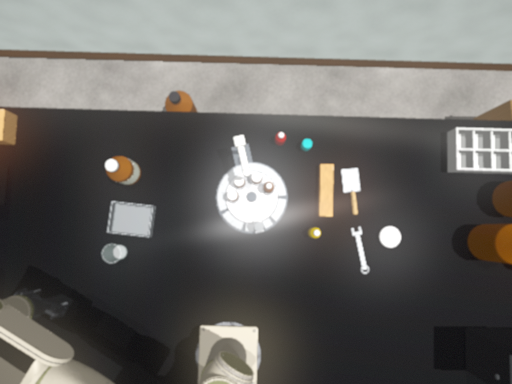

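The scene view shows the turntable near (257,212), the knob near (228,183) and the stand near (305,215). In the top view it is near (252,197). I'll zoom both.

```bash
cat > h.py <<'E'
import numpy as np, cv2
from bench import status, viewer, r
def ray(p,u,v):
    R=np.array(p["R"]);t=np.array(p["t"]);d=R.T@np.array([(u-p["cx"])/p["fx"],(v-p["cy"])/p["fy"],1]);return -R.T@t,d
def onplane(p,u,v,z):
    c,d=ray(p,u,v);return c+d*(z-c[2])/d[2]
def proj(p,X):
    q=np.array(p["R"])@np.asarray(X,float)+np.array(p["t"]);return p["fx"]*q[0]/q[2]+p["cx"],p["fy"]*q[1]/q[2]+p["cy"]
def crop(p,x0,y0,x1,y1,k,name):
    im=cv2.cvtColor(p["img"],cv2.COLOR_RGB2BGR)[y0:y1,x0:x1]
    cv2.imwrite("pics/"+name,cv2.resize(im,None,fx=k,fy=k,interpolation=cv2.INTER_CUBIC))
E
python3 - <<'E'
from h import *
p=viewer.snapshot("scene");crop(p,200,165,330,265,6,"s1.png")
p=viewer.snapshot("top");crop(p,205,125,300,240,5,"t1.png")
for c in [(252,197)]: print(onplane(p,*c,47))
for n,u,v,z in (("disc-left",217,197,18),("right",287,197,18)): print(n,onplane(p,u,v,z))
E
```

```text
[593.69143063 -75.48310317  47.        ]
disc-left [592.32908058  59.53292232  18.        ]
right [ 599.7048993  -210.27373015   18.        ]
```

View pics/s1.png

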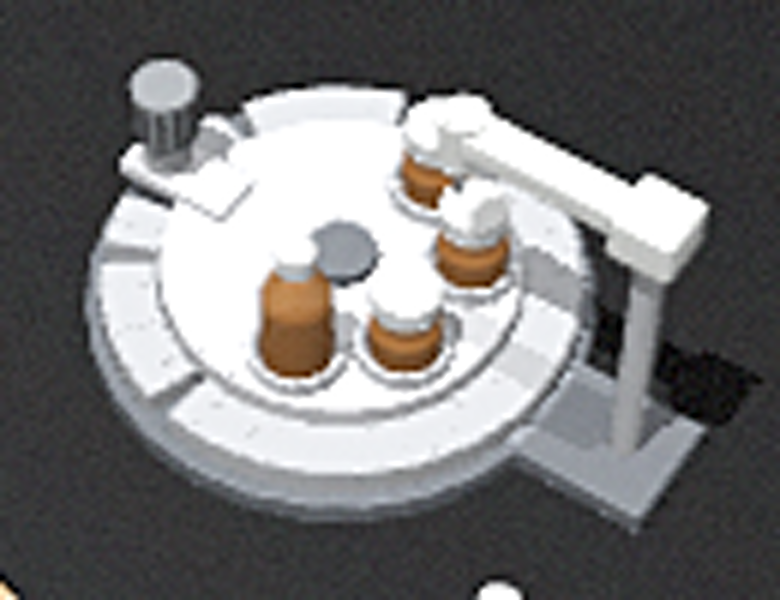

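View pics/t1.png

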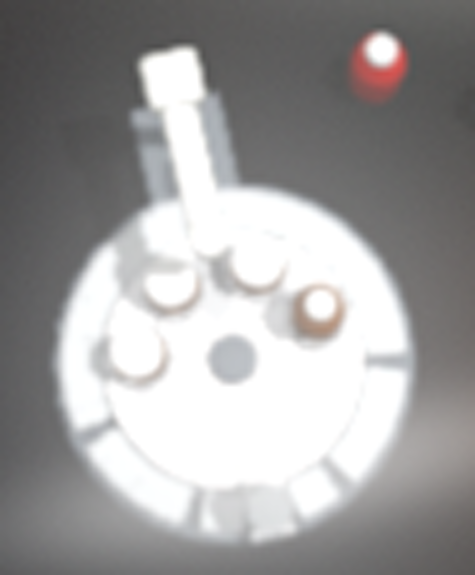

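The top view shows the hub at crop (232,358), the tall bottle on the right at (320,310), the stand at the top, and the plunger at the bottom around (245,510). That puts the tall bottle at the -76° holder, so the head must turn about +76°. Next I'll measure accurately.

Run:
```python
from h import *
from scipy.optimize import least_squares
p=viewer.snapshot("top");q=viewer.snapshot("scene")
g=cv2.cvtColor(p["img"],cv2.COLOR_RGB2GRAY)
# ring bright contour
m=(g>170).astype(np.uint8)
n,l,st,c=cv2.connectedComponentsWithStats(m)
i=l[210,235] or l[200,240]; print(st[i])
cs,_=cv2.findContours((l==i).astype(np.uint8),cv2.RETR_EXTERNAL,cv2.CHAIN_APPROX_NONE)
h=max(cs,key=len)[:,0,:]
P=np.array([onplane(p,u,v,36)[:2] for u,v in h]); P=P[(P[:,0]<600)]
for rr in (None,130.5):
    f=lambda a:np.hypot(P[:,0]-a[0],P[:,1]-a[1])-(a[2] if rr is None else rr)
    s=least_squares(f,[594,-75,130],loss="soft_l1",f_scale=2); print(rr,s.x,np.abs(s.fun).mean())
# hub
hb=((g>90)&(g<190)).astype(np.uint8); 
n,l,st,c=cv2.connectedComponentsWithStats(hb); i=l[197,251]; print("hub",st[i],c[i],onplane(p,*c[i],50))
gs=cv2.cvtColor(q["img"],cv2.COLOR_RGB2GRAY)
k=((gs>60)&(gs<215)).astype(np.uint8); hs=gs[165:230,215:270]
# enhance
a=p["img"].copy();p["img"]=np.clip((a.astype(float)-170)*3,0,255).astype(np.uint8);crop(p,205,125,300,240,5,"t2.png")
crop(q,215,168,265,205,14,"s2.png")
print(onplane(q,257,206.5,50))
```

```text
[ 216  134   72  100 4333]
None [593.07032607 -74.97088443 134.03524664] 1.617563868222513
130.5 [588.68784512 -74.80289331 130.        ] 2.1178384796893206
hub [     0      0    512    384 124068] [257.38536125 241.09066802] [ 428.89228313 -100.17250967   50.        ]
[599.00257949 -71.05358366  50.        ]
```

View pics/t2.png

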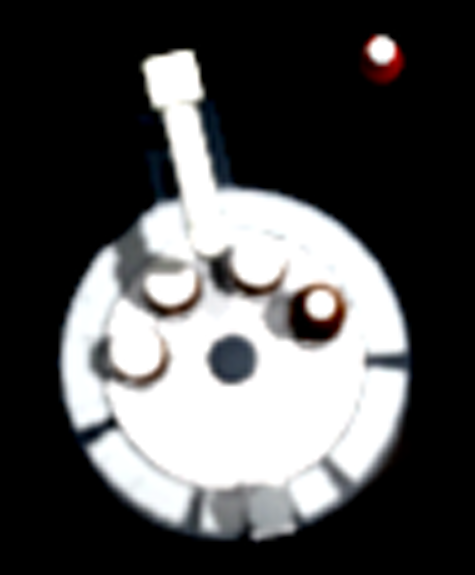

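View pics/s2.png

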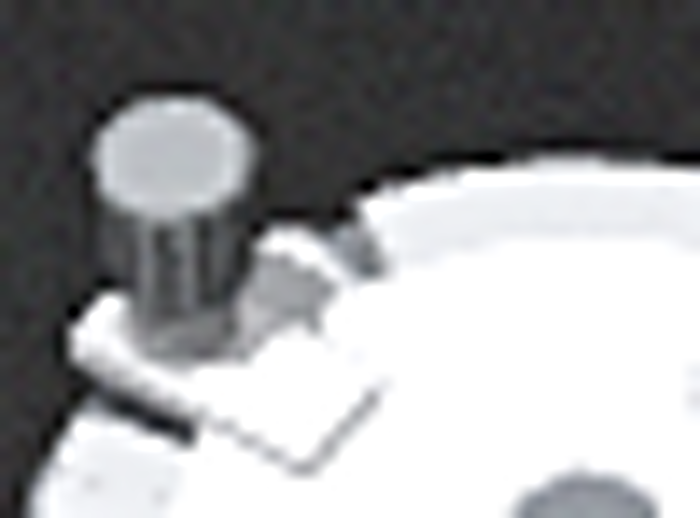

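Scene crop: the knob top is centred at (175,155), which is pixel (227.5,179.1). Top crop: the knob is the grey patch at (270,510) with its shadow to the left. I'll cast rays for the knob, hub, stand post and tall bottle.

Run:
```python
from h import *
p=viewer.snapshot("top");q=viewer.snapshot("scene")
def tri(a,b):
    c1,d1=ray(p,*a);c2,d2=ray(q,*b);d1/=np.linalg.norm(d1);d2/=np.linalg.norm(d2)
    s=np.linalg.lstsq(np.c_[d1,-d2],c2-c1,rcond=None)[0];A=c1+s[0]*d1;B=c2+s[1]*d2
    return (A+B)/2,np.linalg.norm(A-B)
T=lambda x,y:(205+x/5-.4,125+y/5-.4)
S=lambda x,y:(200+x/6-.4,165+y/6-.4)
print("hub",tri(T(232,359),S(345,250)))
k=(215+175/14-.46,168+155/14-.46)
print("knob",tri(T(271,510),k),onplane(q,*k,116),onplane(p,*T(271,510),116))
print("tallcap",tri(T(320,305),S(297,243)),onplane(q,*S(297,243),142))
print("posttop",tri(T(173,78),S(672,208)))
print("armend",tri(T(205,240),S(430,115)))
a=np.array([594,-73])
for n,x,y in(("right",386,360),("lowright",340,475),("lowleft",195,515),("left",97,430)):
    P=onplane(p,*T(x,y),36);print(n,P,np.degrees(np.arctan2(P[1]-a[1],P[0]-a[0])))
```

```text
hub (array([596.67511878, -70.49299805,  48.2522287 ]), np.float64(2.94960016143754))
knob (array([ 484.02052049, -101.56620699,  111.25640942]), np.float64(4.068917089255747)) [ 488.4847523 -102.3831249  116.       ] [ 482.76542082 -103.11006123  116.        ]
tallcap (array([ 629.06055793, -132.64823499,  140.8309667 ]), np.float64(2.59347435510114)) [ 630.49721667 -132.18069384  142.        ]
posttop (array([773.51758179, -24.99730596, 217.35749043]), np.float64(7.876067053828842))
armend (array([657.56038687, -58.74206416, 210.48513166]), np.float64(15.425790920108618))
right [ 599.20387958 -188.8700462    36.        ] -87.42849750309172
lowright [ 510.81435132 -155.83565081   36.        ] -135.12078793961194
lowleft [477.6586023  -46.87680258  36.        ] 167.3447519462184
left [539.90708297  29.37549449  36.        ] 117.85096917166149
```

Axis ≈ (595,-72), knob ≈ (485.5,-102), and the turntable's x axis is at about 15.2° in world. The tall bottle is at -76° and its notch looks to be near a head angle of +77°. I'll twist the tool first so the jaws lie along the arc, then travel to above the knob.

```bash
python3 -m crank '{"slide":[[0,0,0],[0,0,0],[0,0,0],[0,0,0],[0,0,0],[0,0,0],[0,0,0],[0,0,0]],"twist":[0.145,0.145,0.145,0.145,0.145,0.145,0.145,0.145]}' 0 40
python3 -m crank '{"slide":[[0,0,0],[0,0,0],[0,0,0],[0,0,0],[0,0,0]],"twist":[0.145,0.145,0.145,0.145,0.07]}'
```

```text
time: 1.2
tool_pos: [238.5, 550.6, 231.3]
tcp_rot: [180.0, -0.0, 89.8]
ft_force: [0.7, 0.7, 0.5]
finger_gap: 85.6
time: 1.7
tool_pos: [238.5, 550.6, 231.3]
tcp_rot: [-180.0, -0.0, 52.6]
ft_force: [-0.6, -0.5, 1.3]
finger_gap: 85.7
```

Run:
```python
from h import *
s=status.sense();print(s["time"],s["tool_pos"],s["tcp_rot"])
from scipy.spatial.transform import Rotation as Ro
R=Ro.from_euler("xyz",s["tcp_rot"],degrees=True)
print(R.inv().apply(np.array([485.5,-102,210])-s["tool_pos"]))
```

```text
1.7 [238.50075041 550.58501239 231.31514988] [-1.79998967e+02 -3.11696093e-03  5.25514148e+01]
[-367.90023004  592.89675027   21.28444409]
```

```bash
python3 -m crank '{"slide":[[-0.023,0.037,0],[-0.023,0.037,0],[-0.023,0.037,0],[-0.023,0.037,0],[-0.023,0.037,0],[-0.023,0.037,0],[-0.023,0.037,0],[-0.023,0.037,0]],"twist":[0,0,0,0,0,0,0,0]}'
python3 -m crank '{"slide":[[-0.023,0.037,0],[-0.023,0.037,0],[-0.023,0.037,0],[-0.023,0.037,0],[-0.023,0.037,0],[-0.023,0.037,0],[-0.023,0.037,0],[-0.023,0.037,0]],"twist":[0,0,0,0,0,0,0,0]}'
python3 -m crank '{"slide":[[0,0,0],[0,0,0]],"twist":[0,0]}'
python3 - <<'E'
from h import *
s=status.sense();p=viewer.snapshot("wrist")
print(s["time"],s["tool_pos"],s["tcp_rot"],p["hand_eye"])
cv2.imwrite("pics/w1.png",cv2.cvtColor(p["img"],cv2.COLOR_RGB2BGR))
E
```

```text
time: 2.5
tool_pos: [363.7, 223.7, 231.5]
tcp_rot: [180.0, -0.0, 52.9]
ft_force: [0.8, 0.2, 1.4]
finger_gap: 85.7
time: 3.3
tool_pos: [488.8, -102.1, 231.5]
tcp_rot: [180.0, -0.0, 52.9]
ft_force: [0.1, 0.7, 0.2]
finger_gap: 85.2
time: 3.5
tool_pos: [488.2, -100.9, 231.0]
tcp_rot: [-179.9, 0.0, 52.7]
ft_force: [0.3, -0.3, 0.3]
finger_gap: 85.6
3.5 [ 488.24145663 -100.91865492  231.04893228] [-1.79948597e+02  2.49002644e-04  5.27439947e+01] [[ 9.32838772e-04 -9.59360033e-01 -2.82183376e-01  7.19191705e+01]
 [ 9.99999517e-01  9.82340127e-04 -3.39479060e-05  7.98820021e-02]
 [ 3.09768318e-04 -2.82183208e-01  9.59360486e-01 -1.41313464e+02]
 [ 0.00000000e+00  0.00000000e+00  0.00000000e+00  1.00000000e+00]]
```

View pics/w1.png

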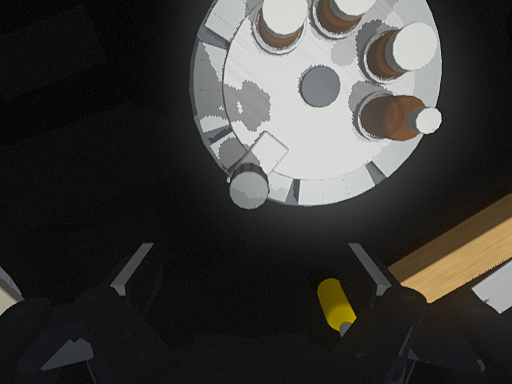

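The wrist view shows the knob top at (249,187), the hub at (320,87), and notches at about (296,190), (376,172), (215,132) and (210,38). The yellow look-alike at (335,300) is clear of the path.

```bash
cat >> h.py <<'E'
from scipy.spatial.transform import Rotation as Ro
def wplane(p,s,u,v,z):
    R=Ro.from_euler("xyz",s["tcp_rot"],degrees=True).as_matrix();H=np.array(p["hand_eye"])
    d=R@H[:3,:3]@np.array([(u-p["cx"])/p["fx"],(v-p["cy"])/p["fy"],1]);c=R@H[:3,3]+s["tool_pos"]
    return c+d*(z-c[2])/d[2]
E
python3 - <<'E'
from h import *
s=status.sense();p=viewer.snapshot("wrist")
k=wplane(p,s,249,187,116);h=wplane(p,s,320,87,48);print("knob",k,"hub",h)
an=lambda P:np.degrees(np.arctan2(P[1]-h[1],P[0]-h[0]))
print("knob",an(k)%360,np.hypot(*(k-h)[:2]))
for n,u,v in(("n76",376,172),("n28",296,190),("m28",213,133),("m76",212,38)):
    P=wplane(p,s,u,v,36);print(n,P,(an(P)-an(k))%360,np.hypot(*(P-h)[:2]))
T=wplane(p,s,428,120,142);print("tall",T,an(T))
p["img"]=np.clip(p["img"].astype(float)*1.2,0,255).astype(np.uint8);crop(p,180,0,450,220,3,"w1c.png")
E
```

```text
knob [488.3813696  -97.59495453 116.        ] hub [598.4331619  -71.65151842  48.        ]
knob 193.26463897497916 113.06838137130792
n76 [ 601.32473709 -188.07169987   36.        ] 78.1581469768203 116.4560855264239
n28 [ 516.26713161 -150.5302056    36.        ] 30.56596698756536 113.89953390521651
m28 [480.49949517 -41.61883005  36.        ] 332.44823835172394 121.69762577788282
m76 [539.53258774  32.540606    36.        ] 286.2151563533753 119.6882468251263
tall [ 630.46491915 -131.31654683  142.        ] -61.77043529130357
```

View pics/w1c.png

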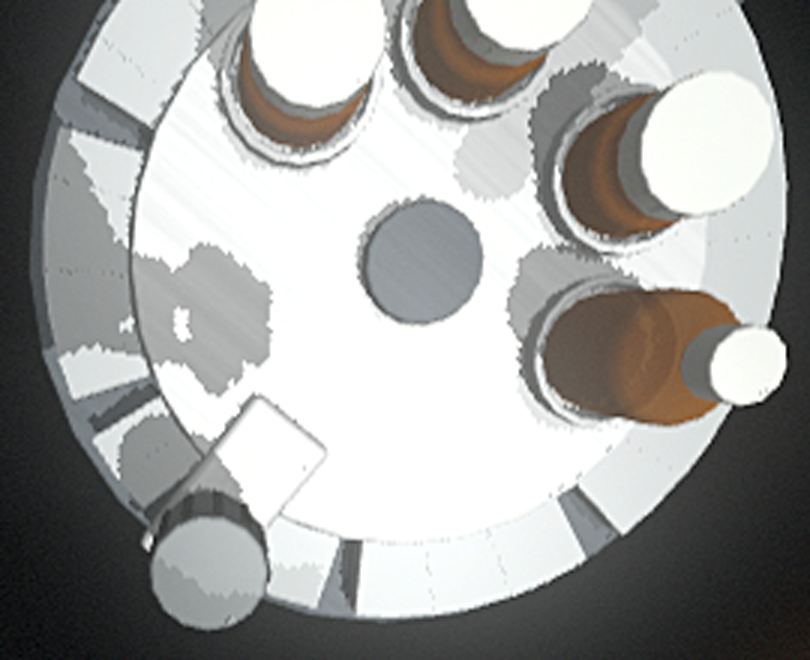

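```bash
python3 -m crank '{"slide":[[0,-0.002,0.03],[0,0,0.03],[0,0,0.03],[0,0,0.03],[0,0,0.02],[0,0,0.011],[0,0,0]],"twist":[0,0,0,0,0,0,0]}'
python3 - <<'E'
from h import *
s=status.sense();p=viewer.snapshot("wrist");print(s["tool_pos"])
cv2.imwrite("pics/w2.png",cv2.cvtColor(p["img"],cv2.COLOR_RGB2BGR))
E
```

```text
time: 4.3
tool_pos: [485.6, -97.6, 79.0]
tcp_rot: [-179.9, 0.0, 53.0]
ft_force: [-0.5, -0.3, -0.8]
finger_gap: 85.5
[485.59494095 -97.60083211  79.00332733]
```

View pics/w2.png

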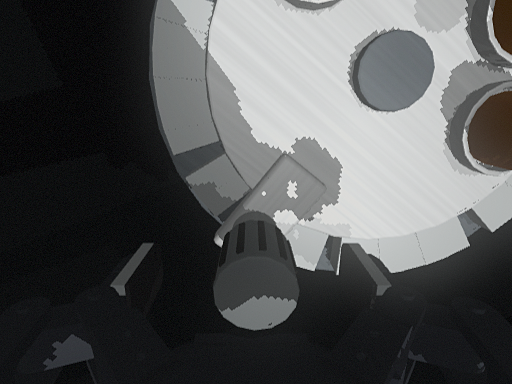

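The knob is centred between the fingers: knob top at (257,290), finger pads at about x=150 and x=355. I'll check the radial fit and then close.

Run:
```python
from h import *
s=status.sense();p=viewer.snapshot("wrist");k=wplane(p,s,257,290,116);print(k, Ro.from_euler("xyz",s["tcp_rot"],degrees=True).inv().apply(k-s["tool_pos"]))
```

```text
[488.76509115 -99.92470495 116.        ] [ -0.13181889   2.78833149 -35.54918242]
```

```bash
python3 -m crank '{"slide":[[0,0.002,0],[0,0,0],[0,0,0],[0,0,0],[0,0,0],[0,0,0],[0,0,0],[0,0,0]],"twist":[0,0,0,0,0,0,0,0]}' 1 40
python3 -m crank '{"slide":[[0,0,0],[0,0,0],[0,0,0]],"twist":[0,0,0]}'
```

```text
time: 5.2
tool_pos: [488.5, -100.5, 81.1]
tcp_rot: [180.0, 0.0, 52.9]
ft_force: [-3.1, -1.0, 5.4]
finger_gap: 34.5
time: 5.5
tool_pos: [488.5, -100.5, 81.1]
tcp_rot: [180.0, 0.0, 52.9]
ft_force: [-3.6, 0.3, 6.2]
finger_gap: 34.7
```

Gripped. Now I'll lift 16 mm.

```bash
python3 -m crank '{"slide":[[0,0,-0.004],[0,0,-0.006],[0,0,-0.006],[0,0,0],[0,0,0]],"twist":[0,0,0,0,0]}' 1 60
python3 - <<'E'
from h import *
s=status.sense();print(s["tool_pos"],s["ft_force"])
a=np.array([599.5,-71]);p=viewer.snapshot("wrist")
cv2.imwrite("pics/w3.png",cv2.cvtColor(p["img"],cv2.COLOR_RGB2BGR))
v=s["tool_pos"][:2]-a;R=115.5;t0=np.arctan2(v[1],v[0]);print(np.hypot(*v),np.degrees(t0))
R=np.hypot(*v)
for d in np.arange(0,84,4):
    P=a+R*np.array([np.cos(t0+np.radians(d)),np.sin(t0+np.radians(d))])
    y=np.radians(52.9);dx=P-s["tool_pos"][:2];print(d,P.round(1),"tool",(np.array([[np.cos(y),np.sin(y)],[np.sin(y),-np.cos(y)]])@dx).round(1))
E
```

```text
time: 6.0
tool_pos: [488.2, -100.1, 96.0]
tcp_rot: [-180.0, 0.0, 52.9]
ft_force: [3.1, 0.1, -9.0]
finger_gap: 34.7
[ 488.19375765 -100.10560729   96.02008355] [ 3.07581886  0.1162487  -9.01439523]
115.048754713311 -165.34578130537395
0 [ 488.2 -100.1] tool [-0.  0.]
4 [ 490.5 -107.8] tool [-4.7  6.5]
8 [ 493.3 -115.3] tool [-9.  13.3]
12 [ 496.7 -122.6] tool [-12.8  20.3]
16 [ 500.5 -129.7] tool [-16.1  27.7]
20 [ 504.9 -136.4] tool [-18.9  35.2]
24 [ 509.7 -142.9] tool [-21.2  42.9]
28 [ 514.9 -149. ] tool [-22.9  50.8]
32 [ 520.5 -154.7] tool [-24.   58.7]
36 [ 526.6 -160. ] tool [-24.6  66.7]
40 [ 532.9 -164.8] tool [-24.6  74.7]
44 [ 539.7 -169.3] tool [-24.1  82.8]
48 [ 546.7 -173.2] tool [-23.   90.7]
52 [ 553.9 -176.6] tool [-21.4  98.6]
56 [ 561.4 -179.6] tool [-19.2 106.3]
60 [ 569.1 -181.9] tool [-16.5 113.9]
64 [ 576.9 -183.8] tool [-13.3 121.2]
68 [ 584.8 -185.1] tool [ -9.5 128.3]
72 [ 592.8 -185.9] tool [ -5.3 135.1]
76 [ 600.8 -186. ] tool [ -0.6 141.7]
80 [ 608.8 -185.7] tool [  4.5 147.8]
```

View pics/w3.png

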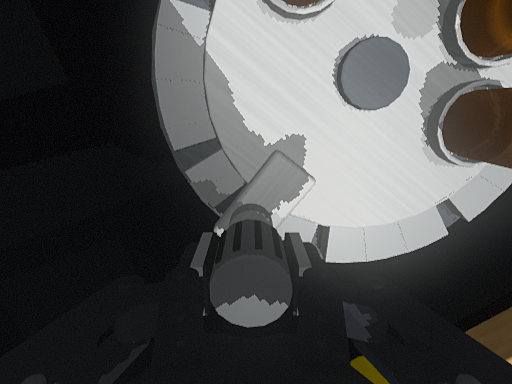

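The plunger is up about 15 mm, with a -9 N spring load. Now I'll turn it in 4° arc steps, checking side force along the way.

```bash
python3 -m crank '{"slide":[[-0.0024,0.0032,0],[-0.0023,0.0033,0],[-0.0043,0.0068,0],[-0.0038,0.007,0],[-0.0033,0.0074,0],[0,0,0]],"twist":[0,0,0,0,0,0]}'
```

```text
time: 6.65
tool_pos: [501.7, -131.1, 96.6]
tcp_rot: [179.9, -0.0, 52.8]
ft_force: [4.4, 0.8, -9.0]
finger_gap: 34.2
```

```bash
python3 -m crank '{"slide":[[-0.0028,0.0075,0],[-0.0023,0.0077,0],[-0.0017,0.0079,0],[-0.0011,0.0079,0],[-0.0006,0.008,0],[0,0.008,0],[0.0005,0.0081,0],[0,0,0]],"twist":[0,0,0,0,0,0,0,0]}'
```

```text
time: 7.45
tool_pos: [540.6, -169.2, 96.0]
tcp_rot: [-180.0, -0.1, 52.9]
ft_force: [4.4, 5.2, -8.3]
finger_gap: 34.6
```

```bash
python3 -m crank '{"slide":[[0,0,0],[0,0,0],[0,0,0],[0,0,0],[0,0,0]],"twist":[-0.145,-0.145,-0.145,-0.145,0]}'
cat > arc.py <<'E'
from h import *
import sys
s=status.sense();a=np.array([float(sys.argv[1]),float(sys.argv[2])]);v=s["tool_pos"][:2]-a;R=np.hypot(*v);t=np.arctan2(v[1],v[0])
h=np.degrees(t)+165.2;print(s["time"],"R",R,"head",h,s["tool_pos"],s["ft_force"],s["finger_gap"],s["tcp_rot"])
y=np.radians(s["tcp_rot"][2]);prev=s["tool_pos"][:2]
for d in np.arange(2,24,2):
    P=a+R*np.array([np.cos(t+np.radians(d)),np.sin(t+np.radians(d))])
    print((h+d).round(1),P.round(1),(np.array([[np.cos(y),np.sin(y)],[np.sin(y),-np.cos(y)]])@(P-prev)).round(2));prev=P
E
python3 arc.py 599.5 -71
```

```text
time: 7.95
tool_pos: [539.4, -168.8, 95.6]
tcp_rot: [-179.9, -0.1, 86.4]
ft_force: [2.3, 7.0, -8.9]
finger_gap: 34.5
7.95 R 114.78336858385806 head 43.61484068867827 [ 539.38045738 -168.77966199   95.6388572 ] [ 2.25760378  6.97392087 -8.91738852] 34.52179757244881 [-1.79904505e+02 -8.37132386e-02  8.64206735e+01]
45.6 [ 542.8 -170.8] [-1.82  3.57]
47.6 [ 546.3 -172.7] [-1.69  3.63]
49.6 [ 549.9 -174.5] [-1.57  3.69]
51.6 [ 553.6 -176.2] [-1.44  3.74]
53.6 [ 557.3 -177.7] [-1.3   3.79]
55.6 [ 561.  -179.1] [-1.17  3.83]
57.6 [ 564.8 -180.4] [-1.04  3.87]
59.6 [ 568.7 -181.6] [-0.9  3.9]
61.6 [ 572.5 -182.6] [-0.76  3.93]
63.6 [ 576.4 -183.4] [-0.63  3.96]
65.6 [ 580.4 -184.2] [-0.49  3.98]
```

```bash
python3 -m crank '{"slide":[[-0.0033,0.0072,0],[-0.0028,0.0074,0],[-0.0023,0.0076,0],[-0.0018,0.0078,0],[-0.0013,0.0079,0],[-0.0004,0.004,0],[0,0,0]],"twist":[0,0,0,0,0,0,0]}'
python3 arc.py 599.5 -71
```

```text
time: 8.65
tool_pos: [580.5, -183.3, 95.2]
tcp_rot: [-179.9, -0.1, 86.1]
ft_force: [2.8, 6.3, -8.3]
finger_gap: 34.7
8.65 R 113.920548141021 head 65.62187930225937 [ 580.54450751 -183.33245565   95.24053463] [ 2.79448623  6.32986438 -8.34617544] 34.71813385402205 [-1.79871981e+02 -1.03111313e-01  8.61219219e+01]
67.6 [ 584.5 -183.9] [-0.33  3.96]
69.6 [ 588.4 -184.4] [-0.19  3.97]
71.6 [ 592.4 -184.7] [-0.05  3.98]
73.6 [ 596.4 -184.9] [0.09 3.98]
75.6 [ 600.3 -184.9] [0.23 3.97]
77.6 [ 604.3 -184.8] [0.37 3.96]
79.6 [ 608.3 -184.6] [0.51 3.94]
81.6 [ 612.2 -184.2] [0.64 3.92]
83.6 [ 616.2 -183.7] [0.78 3.9 ]
85.6 [ 620.1 -183. ] [0.91 3.87]
87.6 [ 624.  -182.3] [1.05 3.84]
```

Run:
```python
from h import *
s=status.sense();p=viewer.snapshot("wrist")
cv2.imwrite("pics/w4.png",cv2.resize(cv2.cvtColor(p["img"],cv2.COLOR_RGB2BGR),(768,576)))
```

```text
(no output)
```

View pics/w4.png

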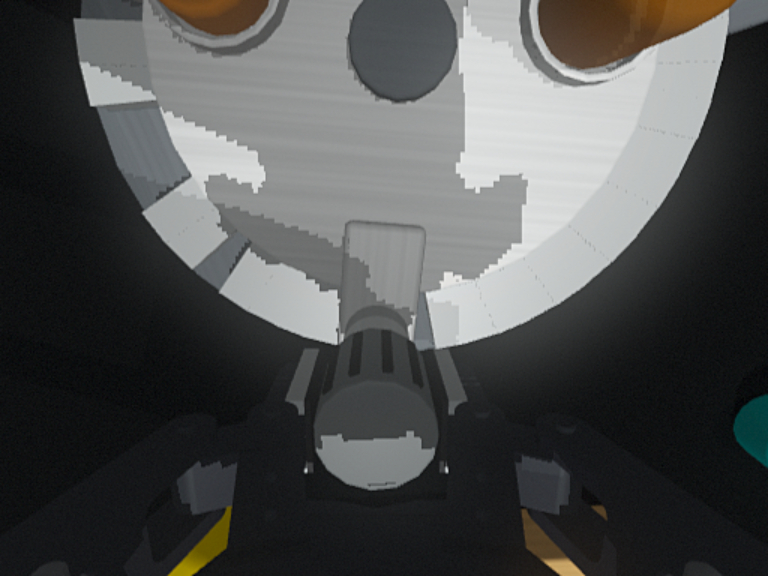

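The tall bottle's notch peeks out just to the right of the arm, with its right wall running from (428,292) to (436,347) in the enlarged view. I'll measure it relative to the pin.

Run:
```python
from h import *
s=status.sense();p=viewer.snapshot("wrist")
h=wplane(p,s,402/1.5,45/1.5,48);print(h, s["tool_pos"])
an=lambda P:np.degrees(np.arctan2(P[1]-h[1],P[0]-h[0]))
k=wplane(p,s,377/1.5,436/1.5,131);print("knob",k,an(k))
for u,v in((428,292),(436,347),(432,320)):
    P=wplane(p,s,u/1.5,v/1.5,36);print(P,an(P)-an(k),an(P)-an(s["tool_pos"]),np.hypot(*(P-h)[:2]))
```

```text
[598.11335263 -71.9079233   48.        ] [ 580.55359473 -183.35949922   95.33884722]
knob [ 581.28637504 -183.91196461  131.        ] -98.54395861406383
[ 605.7342014  -173.21935003   36.        ] 12.845760600561334 13.255438042397827 101.59765018659606
[ 608.63109953 -201.10418474   36.        ] 13.198090929568977 13.60776837140547 129.6236744233755
[ 607.14843312 -187.16041803   36.        ] 13.026424769597156 13.43610221143365 115.60609941884098
```

Notch centre is about 9.5° ahead. I'll advance 3° more, lower the pin onto the ring, then ease the fingers open slightly.

```bash
python3 -m crank '{"slide":[[0,0.004,0],[0,0.002,0],[0,0,0.002],[0,0,0.002],[0,0,0]],"twist":[0,0,0,0,0]}'
python3 -m crank '{"slide":[[0,0,0],[0,0,0],[0,0,0]],"twist":[0,0,0]}' 0.54
python3 arc.py 599 -71|head -1
```

```text
time: 9.25
tool_pos: [586.3, -184.1, 92.1]
tcp_rot: [-179.9, -0.1, 86.1]
ft_force: [-1.4, 6.5, -4.2]
finger_gap: 34.2
time: 9.55
tool_pos: [587.5, -185.5, 93.4]
tcp_rot: [179.9, 0.1, 86.1]
ft_force: [-0.3, 0.0, 0.3]
finger_gap: 39.2
9.55 R 115.0478333713711 head 69.48051287793163 [ 587.53454269 -185.47509446   93.44959821] [-0.27102852  0.0170909   0.26979667] 39.163308163138744 [1.79896900e+02 7.45858243e-02 8.60824053e+01]
```

```bash
python3 -m crank '{"slide":[[0,0.001,0],[0,0.001,0],[0,0.001,0],[0,0.001,0],[0,0.001,0],[0,0.001,0],[0,0.001,0],[0,0.001,0]],"twist":[0,0,0,0,0,0,0,0]}'
python3 arc.py 599 -71|head -1
```

```text
time: 10.35
tool_pos: [593.0, -185.5, 92.5]
tcp_rot: [-179.8, 0.0, 86.1]
ft_force: [-9.2, -0.3, 5.4]
finger_gap: 39.2
10.35 R 114.64950190161585 head 72.19090670873501 [ 592.98153792 -185.49142501   92.49870362] [-9.15772442 -0.34451479  5.4337872 ] 39.187502462257676 [-1.79770038e+02  2.76992803e-02  8.60851556e+01]
```

```bash
python3 -m crank '{"slide":[[0,0,0],[0,0,0]],"twist":[0,0]}'
python3 - <<'E'
from h import *
s=status.sense();p=viewer.snapshot("wrist");print(s["tool_pos"],s["ft_force"])
cv2.imwrite("pics/w5.png",cv2.resize(cv2.cvtColor(p["img"],cv2.COLOR_RGB2BGR),(768,576)))
E
```

```text
time: 10.55
tool_pos: [594.0, -185.4, 92.6]
tcp_rot: [-179.9, 0.0, 86.1]
ft_force: [-6.3, -0.0, 5.2]
finger_gap: 39.5
[ 593.98679807 -185.39165254   92.57059194] [-6.31657985 -0.01404975  5.17798777]
```

View pics/w5.png

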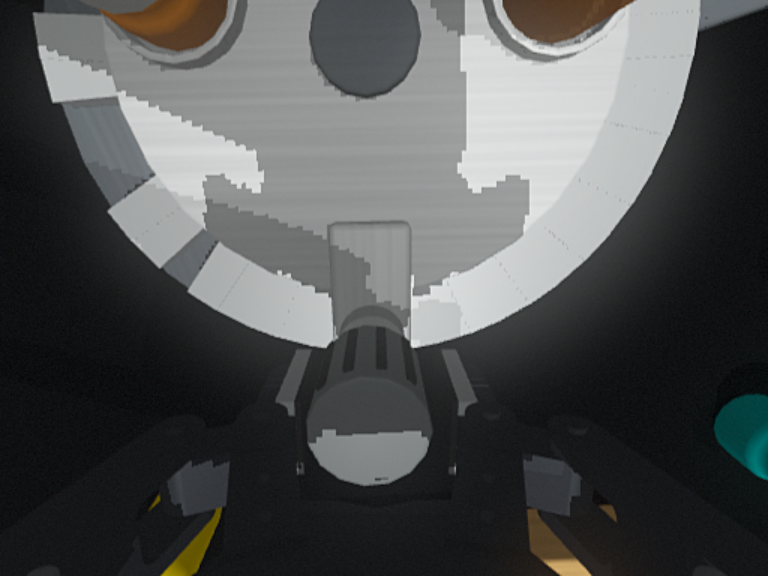

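The arm now covers the notch and the left pad is pushing the knob with 6 N, so it is still riding. I'll keep going slowly.

```bash
python3 -m crank '{"slide":[[0,0.0007,0],[0,0.0007,0],[0,0.0007,0],[0,0.0007,0]],"twist":[0,0,0,0]}'
python3 -m crank '{"slide":[[0.0001,0.0007,0],[0.0001,0.0007,0],[0.0001,0.0007,0],[0,0,0]],"twist":[0,0,0,0]}'
python3 arc.py 599 -71|head -1
```

```text
time: 11.0
tool_pos: [597.9, -185.3, 92.4]
tcp_rot: [180.0, 0.0, 86.1]
ft_force: [0.0, -1.0, 1.0]
finger_gap: 39.4
time: 11.4
tool_pos: [599.7, -185.1, 92.2]
tcp_rot: [-180.0, 0.0, 86.1]
ft_force: [0.5, 0.1, 0.2]
finger_gap: 39.3
11.4 R 114.06556891396744 head 75.5519412691096 [ 599.70064722 -185.06341703   92.24741166] [0.50214494 0.06294737 0.23719305] 39.27002857197089 [-1.79989341e+02  4.07419574e-03  8.61068817e+01]
```

Run:
```python
from h import *
s=status.sense();p=viewer.snapshot("wrist");print(s["tool_pos"],s["ft_force"])
cv2.imwrite("pics/w6.png",cv2.resize(cv2.cvtColor(p["img"],cv2.COLOR_RGB2BGR),(768,576)))
```

```text
[ 599.70064722 -185.06341703   92.24741166] [0.50214494 0.06294737 0.23719305]
```

View pics/w6.png

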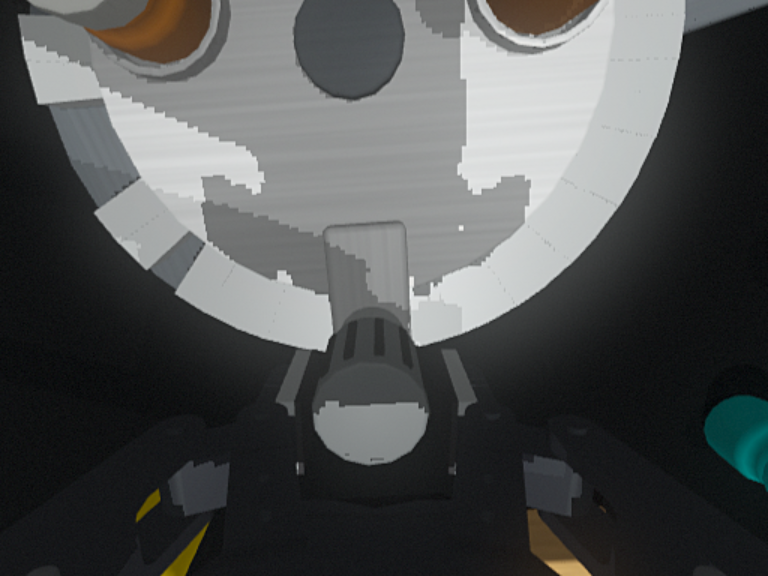

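The knob top has shrunk (115 px wide against 124) and moved up the image, so the plunger has dropped into the notch. I'll verify by pushing gently in both directions to feel the block.

```bash
python3 -m crank '{"slide":[[0.0001,0.001,0],[0.0001,0.001,0],[0.0001,0.001,0],[0.0001,0.001,0],[0.0001,0.001,0],[0,0,0]],"twist":[0,0,0,0,0,0]}'
python3 -m crank '{"slide":[[0,0,0],[0,0,0]],"twist":[0,0]}'
python3 arc.py 599 -71|head -1
```

```text
time: 12.05
tool_pos: [604.2, -184.9, 92.2]
tcp_rot: [-179.9, -0.0, 86.1]
ft_force: [-5.8, 1.3, 2.8]
finger_gap: 38.9
time: 12.25
tool_pos: [604.2, -184.9, 92.2]
tcp_rot: [-179.9, -0.0, 86.1]
ft_force: [-5.5, 0.5, 2.7]
finger_gap: 39.2
12.25 R 114.03413020913356 head 77.83616622907088 [ 604.24483436 -184.91345208   92.20979863] [-5.51259754  0.51046244  2.72359718] 39.17614498106125 [-1.79935070e+02 -1.33232137e-03  8.61008019e+01]
```

```bash
python3 -m crank '{"slide":[[0,0.001,0],[0,0.001,0],[0,0.001,0],[0,0,0]],"twist":[0,0,0,0]}'
python3 - <<'E'
from h import *
s=status.sense();p=viewer.snapshot("wrist");print(s["tool_pos"],s["ft_force"],p["fx"])
cv2.imwrite("pics/w7.png",cv2.resize(cv2.cvtColor(p["img"],cv2.COLOR_RGB2BGR),(768,576)))
E
```

```text
time: 12.65
tool_pos: [605.0, -185.2, 92.1]
tcp_rot: [-179.6, -0.0, 86.1]
ft_force: [-16.5, 0.3, 10.5]
finger_gap: 39.5
[ 605.0229442  -185.17403014   92.09470413] [-16.47622168   0.26305363  10.50749666] 300.60001514012396
```

View pics/w7.png

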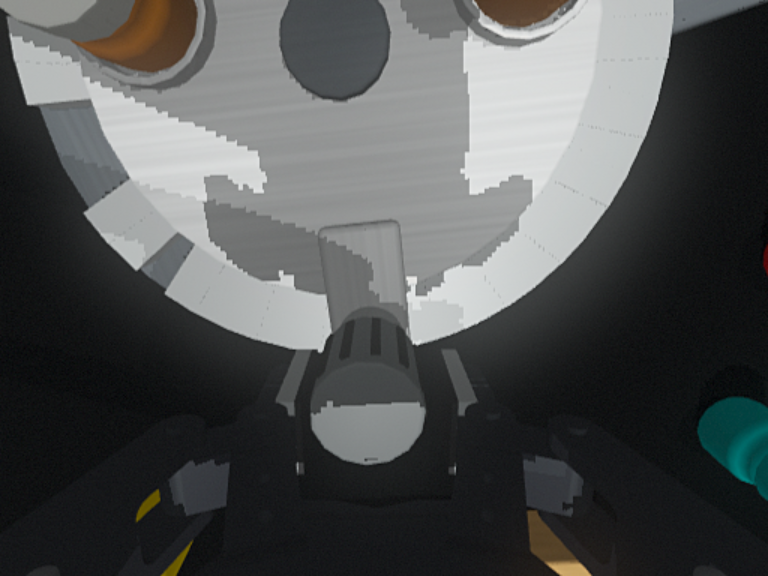

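Firm block: 16.5 N with barely any motion, and the knob top size matches the home height. I'll back off to unload the knob, open, and rise clear.

```bash
python3 -m crank '{"slide":[[0,-0.002,0],[0,-0.002,0],[0,-0.002,0],[0,0,0]],"twist":[0,0,0,0]}'
python3 -m crank '{"slide":[[0,0,0],[0,0,0],[0,0,0],[0,0,0],[0,0,0],[0,0,0]],"twist":[0,0,0,0,0,0]}' 0
python3 -m crank '{"slide":[[0,0,-0.01],[0,0,-0.025],[0,0,-0.03],[0,0,-0.03],[0,0,-0.03],[0,0,-0.015],[0,0,0],[0,0,0]],"twist":[0,0,0,0,0,0,0,0]}'
python3 - <<'E'
from h import *
s=status.sense();p=viewer.snapshot("wrist");print(s["tool_pos"],s["ft_force"])
crop(p,100,0,512,384,1.9,"w8.png")
p=viewer.snapshot("scene");crop(p,200,165,330,265,6,"s8.png")
E
```

```text
time: 13.1
tool_pos: [602.0, -184.6, 92.4]
tcp_rot: [180.0, -0.0, 86.1]
ft_force: [-0.6, 0.1, 0.2]
finger_gap: 39.1
time: 13.7
tool_pos: [601.7, -184.7, 92.3]
tcp_rot: [180.0, -0.0, 86.1]
ft_force: [-0.0, -0.8, -0.7]
finger_gap: 85.6
time: 14.5
tool_pos: [601.5, -184.6, 231.4]
tcp_rot: [-180.0, -0.0, 86.1]
ft_force: [0.3, 0.5, 0.0]
finger_gap: 85.3
[ 601.4780682  -184.59995929  231.40096046] [0.31723629 0.48618345 0.04747251]
```

View pics/w8.png

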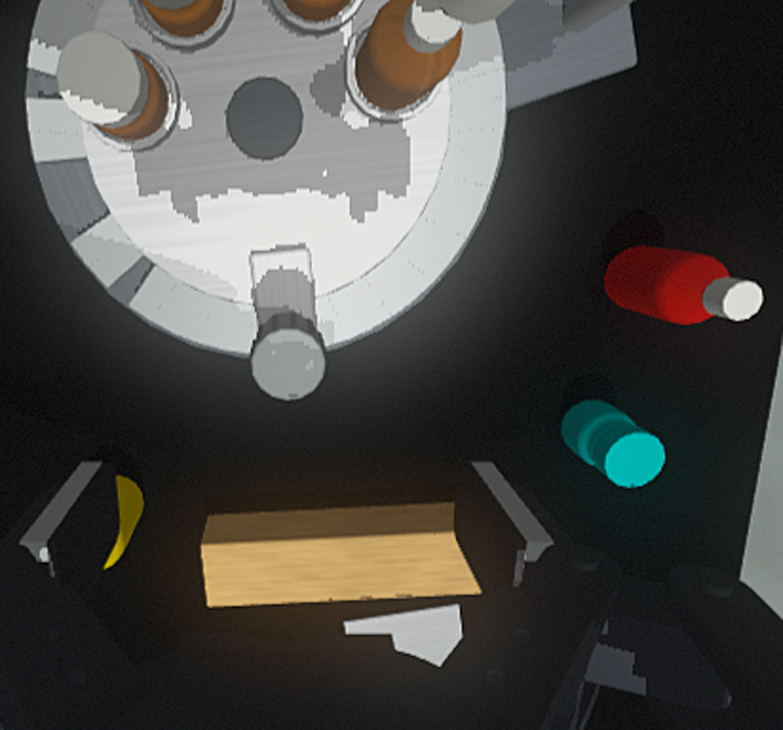

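View pics/s8.png

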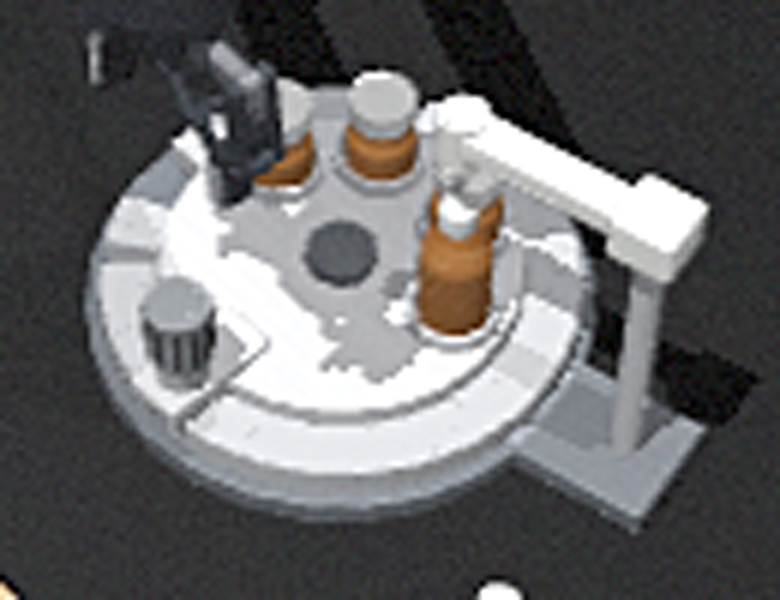

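Run:
```python
from h import *
q=viewer.snapshot("scene");S=lambda x,y:(200+x/6-.4,165+y/6-.4)
a=np.array([598.5,-71.3])
def rep(n,P): v=P[:2]-a;print(n,P.round(1),"r",np.hypot(*v).round(1),"ang",np.degrees(np.arctan2(v[1],v[0])).round(1)%360)
rep("tallcap",onplane(q,*S(458,215),142));rep("knob z116",onplane(q,*S(180,305),116))
rep("knob z127",onplane(q,*S(180,305),127))
print("probe px", [( (np.array(proj(q,(598.5+70*np.cos(np.radians(15)),-71.3+70*np.sin(np.radians(15)),z)))+.4-[200,165])*6).round() for z in(142,157,182,196)])
s=status.sense();w=viewer.snapshot("wrist");W=lambda x,y:(100+x/1.9,y/1.9)
rep("wknob",wplane(w,s,*W(288,363),116));rep("whub",wplane(w,s,*W(265,118),48))
rep("wknob127",wplane(w,s,*W(288,363),127))
rep("talltop",wplane(w,s,*W(437,22),142))
```

```text
tallcap [670.9 -59.1 142. ] r 73.4 ang 9.5
knob z116 [ 606.2 -189.6  116. ] r 118.5 ang 273.7
knob z127 [ 612.6 -194.4  127. ] r 123.9 ang 276.5
probe px [array([460., 203.]), array([461., 185.]), array([463., 154.]), array([465., 136.])]
wknob [ 601.4 -185.5  116. ] r 114.3 ang 271.5
whub [596.9 -71.1  48. ] r 1.6 ang 173.7
wknob127 [ 601.6 -182.4  127. ] r 111.1 ang 271.6
talltop [663. -56. 142.] r 66.3 ang 13.3
```

Run:
```python
from h import *
a=cv2.imread("pics/scene0.png");p=viewer.snapshot("scene");b=cv2.cvtColor(p["img"],cv2.COLOR_RGB2BGR)
cv2.imwrite("pics/s9.png",b)
```

```text
(no output)
```

View pics/s9.png

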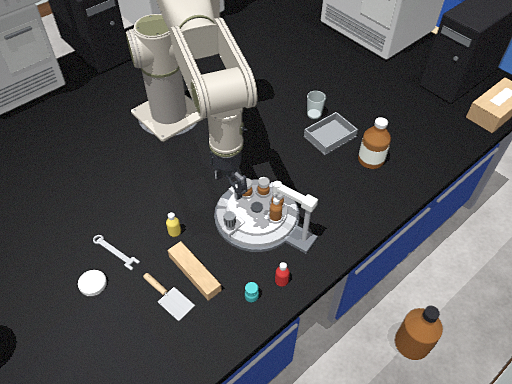

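The bystanders are where they started: beaker (316,104), tray (330,132), solvent bottle (375,143), spanner, lid, box and scoop at lower left. The tall bottle at (276,208) is under the probe and the gripper is clear.

```bash
python3 -c "
from bench import hand_in,status
print(status.sense()['time'],hand_in())"
```

```text
the job is handed in; nothing more can be done
14.75 None
```

The tall bottle is under the sampling probe, and I handed the job in at 14.75 s. I lifted the plunger about 15 mm by its knob and turned the head with it. I then lowered the pin onto the ring just short of the +76° notch, loosened the fingers and pushed the knob slowly until the pin dropped in.

**Last checks:**
- **Block:** a further push met a firm stop, 16.5 N with under 1 mm of travel. I only pushed in the turning direction, not back the other way.
- **Plunger home:** the knob's apparent size and position matched the home height, not the riding height.
- **Head angle:** it measured about 76.3° from the wrist camera and about 78° from the scene camera.
- **Bottle under the probe:** the cameras disagreed slightly. The wrist view put the tall bottle's top within about 4 mm of the probe axis, and the scene view put it about 7 mm off (from rougher pixel readings).
- **Bottles and bystanders:** the tall bottle and the jars I could see were standing. One jar was mostly hidden in the last scene view but stood in its holder in the wrist view. The bystanders looked unmoved by eye.
- **Robot clear:** the gripper was open and about 115 mm above the knob, with no force on the wrist.

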